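# Pass a tube rack through the reader's gate

### The arm

A 7-joint arm with a two-finger parallel gripper is mounted at the origin on the work surface. World frame = base frame: x ahead of the robot, y to its left, z up, the work surface at z = 0. Lengths are in mm, angles in rad, forces in N, time in s.
With the tool pointing down it reaches from about 400 to 925 mm from the base axis. Payload 4.1 kg.
Tool frame: the origin (TCP) lies on the centre line of the jaws, within the pads' length; the fingertips stand arm.finger_overhang ahead of it and the grasp point (between the pads) lies 8 mm behind it (arm.finger_overhang is the distance from the TCP to the fingertips, in mm); z points along the fingers, y is the direction in which the jaws open and shut (so a half turn about z gives the same grasp; the last joint's range is limited). The gripper opens to 85 mm and grips with 20 to 120 N. Pads are 22 mm wide; open, the fingers measure 114 mm over their backs; the gripper's body (76 mm by 85 mm) begins 54 mm behind the grasp point. The pads swing forward as they close: fully open they stand 13 mm farther back than shut.
Start: joints at [1.145, 0.398, 0.045, 1.537, -0.019, 1.207, -0.051], TCP at [208.696, -615.62, 242.347] pointing down, gripper open.
Joint ranges: [-2.82, 2.82], [-0.49, 2.23], [-1.37, 1.46], [0, 2.46], [-1.36, 4.5], [0.23, 2], [-2.94, 2.94]. Speed limits (rad/s): [2.57, 2.57, 3.14, 3.14, 3.14, 3.14, 3.14].

### API

Orientations are given as a 3x3 rotation matrix whose columns are the frame's x, y, z axes.
In Python, from workcell import arm gives the robot as it stands. The module is installed in compiled form; this text tells all that it offers.
- The arm moves only by the shell command python3 -m jog 'ROWS' [FORCE]. ROWS is JSON, a list of rows, each a list of 7 numbers: the shift along the tool's x, y, z in m, then the turn, a rotation vector about the tool's x, y, z in rad, then the opening, from 0 (shut) to 1 (fully open). A call has 1 to 8 rows; each row shifts and turns the pose as measured when the row begins, along the tool's axes as they then stand; what a row does not reach is not made up. A row lasts 1/12 s, in which the tool goes at most 41.7 mm and 7.16 degrees, less where a joint would pass 70% of its speed; a pose out of reach is approached as far as the arm can. A call is refused whole if a number of a shift passes 0.0417 or a number of a turn 0.125, either way. A call with a gripper value outside its range is refused whole. The fingers move at their own pace and stop on an object; FORCE is the grip in N (left out, the last holds). Time passes only in rows, so rows that do not move let the fingers close. It gives the time, the measured TCP pose, the force and the opening at its end, in the units of the state.
- arm.get_obs(): the state, without advancing time (a new reading comes with each control period).
- arm.snapshot(name): name is "scene" or "top" or "wrist"; returns the picture (480x640x3 uint8, red, green, blue); there is no depth.
- arm.get_calibration(name): a dict with "fx", "fy", "cx", "cy" (pixels), "R" (3x3) and "t" (3): a world point X has camera coordinates R X + t. Camera axes: x right, y down, z forward; pixel columns grow to the right and rows downward; lengths in mm; the calibration is good to about 2 mm. A picture is of the moment at which its call begins: read the wrist's pose just before it. get_calibration takes no time and is no camera call; for the wrist camera it gives the pose at the moment of the call.
- arm.hand_in(): hands the job in, once; it reports no verdict.
The state is a dict: "clock": time; "joints": joint angles; "joint_velocities": joint speeds; "tau": joint torques, N m; "tcp_pos": TCP position; "ee_rot": TCP orientation; "wrist_force": force on the tool from outside, world axes, zero at the start; "ft_torque": the same for the moment, N m; "opening": finger opening in mm.
Only numpy, scipy, OpenCV 4.12 (cv2) and the standard library are available. Lean on these libraries where they do the work, as an engineer would, in place of code of your own. Each camera call takes 0.05 s, during which the arm holds its last target.

### The job

Press the finger bar beside the rack lane down with one fingertip to raise the hinged gate, and keep it held open while another finger pushes the tube rack by the upright plate at its rear, on through the gate, fully home against the end stop. The gate must not touch the rack or its tubes; only when the rack is home, let the bar up so that the gate drops shut behind the tubes, and take the hand away. The rack stays on the lane floor, never lifted, and nothing else on the bench is disturbed.

Things in the scene. Friction and masses are not known exactly. Their poses are not given: they have to be found in the camera images.
- lane: Rack lane fixed on the bench: white base 118 x 375 mm, 6 mm thick (its top is the lane floor), two guide rails 30 mm high, 47 mm apart inside, from y = -125 to +250 mm. Origin: on the bench, on the lane's centre line, under the gate. The rack waits on the +y side and travels along the lane's own -y; the finger bar is on the -x side (the robot's); z up.
- home (a point): Foot of the end stop's face, on the lane floor (6 mm over the bench) and centre line, at lane y = -108 mm, where the front of the rack must arrive. A white reader housing 120 mm high stands right behind the stop. Axes as the lane's.
- gate (a joint): Turn of the steel gate about its shaft: 0 = shut, blade hanging in the lane; 0.87 rad = stop, fully open. Pressing the finger bar down opens it; a spring shuts it at once when let go (about 3 N at the bar when shut, 6 N fully open). Above about 0.75 rad the blade clears the tubes' caps.
- bar_mid (a point): Middle of the finger bar, on its top when shut: a level black-sleeved rod, 12 mm in diameter, 208 mm long, parallel to the lane, at lane y = 28 to 236 mm, joined to the shaft by a flat 3 mm web. Press it anywhere; a fingertip can slide along it. Rod axis when shut: lane x = -70 mm, 66 mm over the bench (top 72); fully open: x = -57 mm, 38.5 mm over the bench (top 44.5).
- shaft (a point): The gate's shaft axis, level and parallel to the lane, at lane x = -34 mm, 66 mm over the bench; this point is at lane y = 132 mm. Three bearing posts 10 mm wide (16 mm at the top), 74 mm high, carry it at y = 18, 132 and 246 mm, between rail and bar.
- blade_foot (a point): Middle of the lower edge of the gate blade (31 mm wide, 5 mm thick, across the lane). Shut: 28 mm over the bench at lane x = +8 mm, y = 0. Opening swings it up in the plane y = 0, over the lane; no part of the open gate is higher than 120 mm over the bench.
- rack: Black rack in the lane with ten short capped tubes (2 x 5), 0.2 to 0.4 kg; axes as the lane's. Origin: centre of the underside of its block, 44 (x) x 100 (y) x 36 mm high, caps to 48 mm; front at own y = -50. Behind it a low bridge (14 mm high) and an upright push plate. Home: origin at lane y = -58 mm; the shut gate then hangs over the bridge, the push plate on its near side.
- push_face (a point): Where to push, along the lane's -y: middle of the rear face of the rack's push plate (36 mm wide, 7 mm thick, from 4 to 56 mm over the rack's underside). The point is 44 mm over the underside (50 mm over the bench), 100 mm behind the rack's origin, so at lane y = +42 mm when home.
- next_rack: Bystander: a second rack of the same kind, partly filled, on the bench beyond the lane. Origin at its underside. Leave it alone.
- pot: Bystander: specimen jar, 48 mm in diameter, 58 mm high, on the robot's side of the lane. Origin at its underside. Leave it alone.
- dishes: Bystander: two stacked clear dishes, 88 mm across, 27 mm high, beyond the lane. Leave them alone.
- tweezers: Bystander: steel tweezers, 110 mm long, 6 mm thick, lying on the robot's side of the lane. Leave them alone.
- canister: Bystander: steel canister, 106 mm across, 120 mm high. Leave it alone.
- cell_tray: Bystander: large black cell tray 112 x 156 mm with a few tall tubes, 86 mm high. Leave it alone.

How it is judged:
By the outcome, as a careful person would: the job done as asked, in the order asked, and still so for the second after the job is handed in, with the robot touching nothing.
It also fails if it takes over 40 s, if anything falls off the work surface, if the arm or the gripper's body presses on something with over 40 N, if the wrist force passes 120 N, or if a joint passes its speed limit or range.

## Working session

There is one attempt and no reset: what is moved stays moved. The work goes in short steps, Python scripts to look and compute and a shell command to move; the robot and the scene stay as the last step left them, time stands still between calls to the robot, and variables do not carry over. Pictures are saved under pics/ and viewed, and the job is handed in when it is done.

```bash
mkdir -p pics; ls
python3 - <<'E'
from workcell import arm
import cv2,numpy as np
for n in("scene","top","wrist"):
    c=arm.get_calibration(n); im=arm.snapshot(n)
    cv2.imwrite(f"pics/{n}0.png",im[:,:,::-1])
    print(n,c["fx"],c["cx"],c["cy"],np.round(c["R"],3).tolist(),np.round(c["t"],1).tolist())
o=arm.get_obs(); print(arm.finger_overhang,o)
E
```

```text
pics
scene 494.82740585933277 315.6048940204554 241.3292963715063 [[-0.096, 0.995, 0.003], [0.594, 0.059, -0.802], [-0.798, -0.076, -0.597]] [163.8, -263.3, 1359.8]
top 525.1531587955725 319.9774323772707 229.54443028004295 [[-0.013, -1.0, 0.024], [-0.985, 0.009, -0.174], [0.174, -0.026, -0.984]] [-111.3, 567.5, 946.8]
wrist 340.2721596738178 319.2675358623886 231.1404432162646 [[0.321, -0.947, -0.0], [-0.901, -0.306, 0.309], [-0.292, -0.099, -0.951]] [-650.5, -39.7, 378.9]
11.0 {'clock': 0.15, 'joints': array([ 1.14504277,  0.39901543,  0.04504691,  1.53759608, -0.01872441,
        1.20690664, -0.05071251]), 'joint_velocities': array([-4.89623312e-04, -5.89743931e-04,  2.00170015e-03, -2.73859051e-03,
       -4.67530010e-04,  2.64517681e-05,  7.75858550e-04]), 'tau': array([ 2.54092571e-03, -4.75560379e+01,  1.36707846e+00, -2.54510754e+01,
        1.17806409e-02,  6.56440010e-03,  1.88127325e-05]), 'tcp_pos': array([ 208.51004735, -615.14973865,  241.50411391]), 'ee_rot': array([[ 9.47062412e-01,  3.21049017e-01, -5.61820447e-04],
       [ 3.21049498e-01, -9.47061389e-01,  1.39483210e-03],
       [-8.42689769e-05, -1.50136523e-03, -9.99998869e-01]]), 'wrist_force': array([-0.70042669, -0.98606924, -0.18462687]), 'ft_torque': array([ 0.01204391, -0.01143976, -0.08028698]), 'opening': 85.38504084011932}
```

View pics/top0.png

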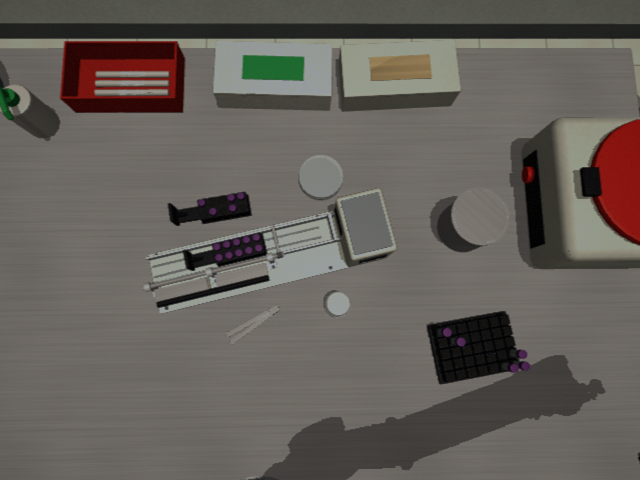

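View pics/scene0.png

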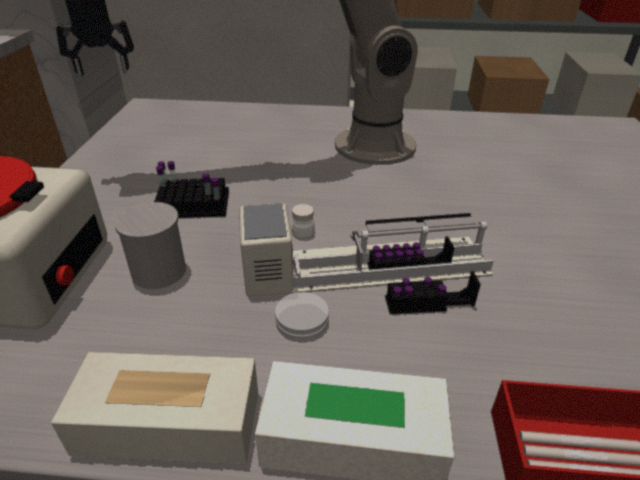

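View pics/wrist0.png

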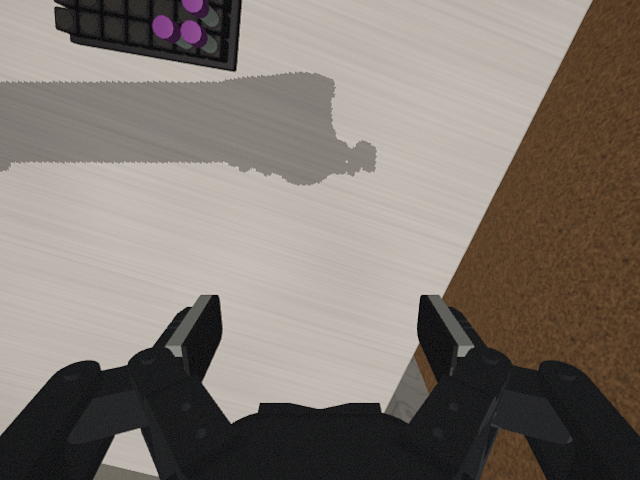

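Run:
```python
import cv2
im=cv2.imread("pics/top0.png")[170:330,130:410]
cv2.imwrite("pics/topc.png",cv2.resize(im,None,fx=2.85,fy=2.85,interpolation=cv2.INTER_CUBIC)[:600,:800])
im=cv2.imread("pics/scene0.png")[190:320,230:500]
cv2.imwrite("pics/scenec.png",cv2.resize(im,None,fx=2.9,fy=2.9,interpolation=cv2.INTER_CUBIC)[:600,:800])
```

```text
(no output)
```

View pics/topc.png

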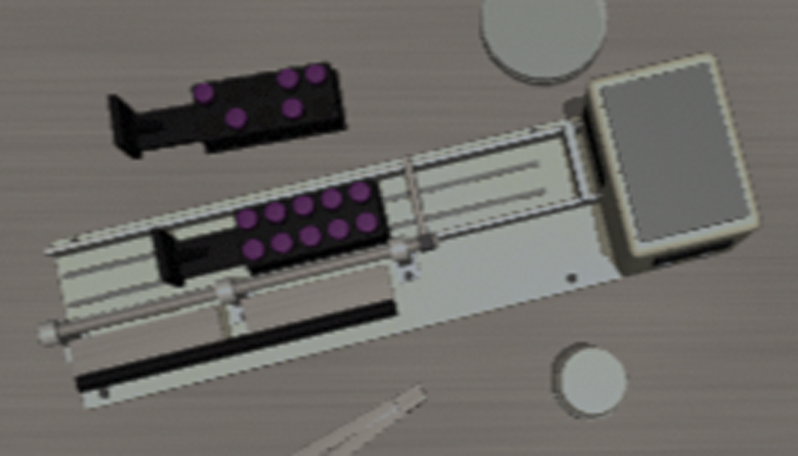

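View pics/scenec.png

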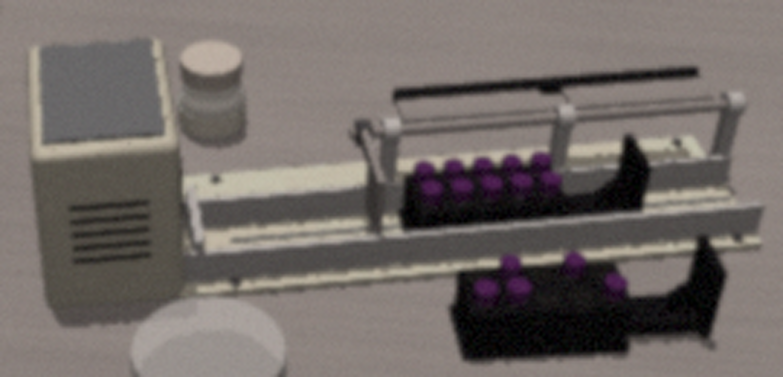

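```bash
cat > h.py <<'E'
import numpy as np,cv2
from workcell import arm
def ray(n,u,v,z,c=None):
    c=c or arm.get_calibration(n); R=np.array(c["R"]);t=np.array(c["t"]).ravel()
    d=R.T@np.array([(u-c["cx"])/c["fx"],(v-c["cy"])/c["fy"],1]); o=-R.T@t
    return (o+d*(z-o[2])/d[2])
def proj(n,P,c=None):
    c=c or arm.get_calibration(n); q=np.array(c["R"])@np.array(P)+np.array(c["t"]).ravel()
    return q[0]/q[2]*c["fx"]+c["cx"],q[1]/q[2]*c["fy"]+c["cy"]
E
python3 - <<'E'
from h import *
S=2.85
T=lambda x,y:(130+(x+.5)/S-.5,170+(y+.5)/S-.5)
S2=2.9
C=lambda x,y:(230+(x+.5)/S2-.5,190+(y+.5)/S2-.5)
tp=[(77,384,66,-70,236),(396,307,66,-70,28),(50,333,72,-34,246),(228,291,72,-34,132),(403,250,72,-34,18)]
sp=[(394,94,66,-70,28),(698,71,66,-70,236),(391,122,72,-34,18),(565,107,72,-34,132),(737,98,72,-34,246)]
def fit(n,pts,F):
    W=np.array([ray(n,*F(a,b),z)[:2] for a,b,z,_,_ in pts]);L=np.array([(x,y) for *_,x,y in pts],float)
    wm,lm=W.mean(0),L.mean(0);H=(L-lm).T@(W-wm);th=np.arctan2(H[0,1]-H[1,0],H[0,0]+H[1,1])
    R=np.array([[np.cos(th),-np.sin(th)],[np.sin(th),np.cos(th)]]);o=wm-R@lm
    print(n,"th",th,"o",o.round(1));print(np.round((W-o)@R-L,1).tolist());return R,o
R,o=fit("top",tp,T);R2,o2=fit("scene",sp,C)
# other checks in lane frame
for nm,(a,b),z in [("plate rear top L",(154,232),62),("plate rear top R",(165,282),62),("front L",(381,180),42),("front R",(388,241),42),("stop",(570,125),30),("base corner",(86,408),6),("pot",(595,380),58),("blade end",(408,158),30)]:
    w=ray("top",*T(a,b),z)[:2];print(nm,w.round(),((w-o)@R).round(1))
for nm,(a,b),z in [("plate topL",(629,137),62),("plate top R",(645,160),62),("rack front bottom",(405,228),6)]:
    w=ray("scene",*C(a,b),z)[:2];print(nm,w.round(),((w-o2)@R2).round(1))
E
```

```text
top th 0.2231748930352113 o [548.7 -35. ]
[[0.4, 0.9], [1.2, 1.3], [-0.6, 0.0], [-0.5, -0.8], [-0.6, -1.4]]
scene th 0.22293543736580146 o [548.2 -34.7]
[[-1.2, -0.1], [-3.0, 1.1], [1.8, -0.7], [-0.7, -0.2], [3.1, -0.2]]
plate rear top L [526. 136.] [ 15.7 171.7]
plate rear top R [493. 128.] [-18.  171.1]
front L [562. -10.] [19.  21.8]
front R [521. -14.] [-22.3  26.2]
stop [ 602. -138.] [  28.8 -111.7]
base corner [415. 191.] [-80.8 249.9]
pot [ 427. -150.] [-143.9  -84.9]
blade end [579. -27.] [31.8  1.2]
plate topL [500. 127.] [-11.1 167.9]
plate top R [524. 134.] [ 13.6 169.6]
rack front bottom [537. -11.] [-5.5 25.1]
```

```bash
for i in 1 2; do :; done; python3 -m jog '[[0.041,-0.005,0,0,0,-0.066,0.6],[0.041,-0.005,0,0,0,-0.066,0.6],[0.041,-0.005,0,0,0,-0.066,0.6],[0.041,-0.005,0,0,0,-0.066,0.6],[0.041,-0.005,0,0,0,-0.066,0.6],[0.041,-0.005,0,0,0,-0.066,0.6],[0.041,-0.005,0,0,0,-0.066,0.6],[0.041,-0.005,0,0,0,-0.066,0.6]]' 30
python3 -m jog '[[0.041,-0.005,0,0,0,-0.066,0.6],[0.041,-0.005,0,0,0,-0.066,0.6],[0.041,-0.005,0,0,0,-0.066,0.6],[0.041,-0.005,0,0,0,-0.066,0.6],[0.041,-0.005,0,0,0,-0.066,0.6],[0.041,-0.005,0,0,0,-0.066,0.6],[0.041,-0.005,0,0,0,-0.066,0.6],[0.041,-0.005,0,0,0,-0.066,0.6]]'
```

```text
clock: 0.82
tcp_pos: [455.3, -416.1, 235.7]
ee_rot: [[0.658, 0.753, -0.011], [0.753, -0.658, -0.002], [-0.009, -0.007, -1.0]]
wrist_force: [-0.5, -0.9, -0.1]
opening: 51.5
clock: 1.48
tcp_pos: [570.2, -107.7, 231.5]
ee_rot: [[0.162, 0.987, -0.011], [0.987, -0.162, -0.001], [-0.003, -0.01, -1.0]]
wrist_force: [1.1, -0.2, -0.0]
opening: 51.1
```

```bash
cat >> h.py <<'E'
TH=0.223; O=np.array([548.5,-34.9]); RL=np.array([[np.cos(TH),-np.sin(TH)],[np.sin(TH),np.cos(TH)]])
def lane(p): return np.r_[RL.T@(np.array(p[:2])-O),p[2]]
def delta(x,y,z):
    from scipy.spatial.transform import Rotation as Ro
    o=arm.get_obs();R=o["ee_rot"];s,c=np.sin(TH),np.cos(TH)
    G=np.array([[-s,c,0],[c,s,0],[0,0,-1]]).astype(float)
    g=np.r_[O+RL@np.array([x,y]),z]
    print("lane tcp",lane(o["tcp_pos"]).round(1),"d tool",(R.T@(g-o["tcp_pos"])).round(1),"rot",Ro.from_matrix(R.T@G).as_rotvec().round(4),"F",(np.r_[RL.T@o["wrist_force"][:2],o["wrist_force"][2]]).round(1),"op",o["opening"].round(1),"t",o["clock"],"oh",arm.finger_overhang)
E
python3 -c "
from h import *
delta(-31.5,200,150)"
```

```text
Traceback (most recent call last):
  File "h.py", line 17, in delta
    print("lane tcp",lane(o["tcp_pos"]).round(1),"d tool",(R.T@(g-o["tcp_pos"])).round(1),"rot",Ro.from_matrix(R.T@G).as_rotvec().round(4),"F",(np.r_[RL.T@o["wrist_force"][:2],o["wrist_force"][2]]).round(1),"op",o["opening"].round(1),"t",o["clock"],"oh",arm.finger_overhang)
                                                                                                                                                                                                                    ^^^^^^^^^^^^^^^^^^
AttributeError: 'float' object has no attribute 'round'
```

```bash
sed -i 's/o\["opening"\].round(1)/round(o["opening"],1)/' h.py
python3 -c "
from h import *
delta(-31.5,200,150)"
```

```text
lane tcp [  5.1 -75.8 231.5] d tool [ 241.9 -136.9   82.2] rot [-0.0108  0.0009 -0.386 ] F [ 1.  -0.5 -0. ] op 51.1 t 1.4833 oh 11.0
```

```bash
python3 -m jog '[[0.03,-0.015,0,-0.003,0,-0.096,0.6],[0.03,-0.012,0,-0.003,0,-0.096,0.6],[0.035,-0.008,0.01,-0.003,0,-0.096,0.6],[0.035,-0.004,0.01,-0.002,0,-0.096,0.6],[0.035,-0.004,0.01,0,0,0,0.6],[0.035,-0.004,0.01,0,0,0,0.6],[0.035,-0.004,0.01,0,0,0,0.6],[0.03,-0.004,0.01,0,0,0,0.6]]'
python3 -c "
from h import *
delta(-31.5,200,110)
cv2.imwrite('pics/w1.png',arm.snapshot('wrist')[:,:,::-1])
cv2.imwrite('pics/t1.png',arm.snapshot('top')[140:340,120:400,::-1])"
```

```text
clock: 2.15
tcp_pos: [481.9, 167.8, 171.0]
ee_rot: [[-0.246, 0.969, 0.009], [0.969, 0.246, 0.002], [-0.0, 0.009, -1.0]]
wrist_force: [1.2, 0.5, 0.4]
opening: 51.0
lane tcp [-20.2 212.4 171. ] d tool [-12.1 -12.2  60.9] rot [ 0.0093 -0.0001  0.0259] F [1.3 0.2 0.4] op 51.0 t 2.15 oh 11.0
```

View pics/w1.png

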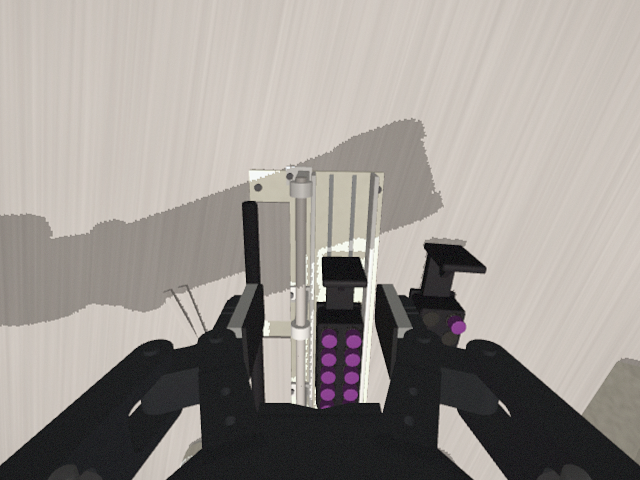

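```bash
python3 -m jog '[[-0.008,-0.008,0.02,0.004,0,0.013,0.6],[-0.004,-0.005,0.02,0.004,0,0.013,0.6],[0,0,0.02,0,0,0,0.6],[0,0,0.015,0,0,0,0.6],[0,0,0,0,0,0,0.6]]'
python3 -c "
from h import *
delta(-32,197,85)
cv2.imwrite('pics/w2.png',arm.snapshot('wrist')[:,:,::-1])
cv2.imwrite('pics/s2.png',cv2.resize(arm.snapshot('scene')[140:320,280:540,::-1],None,fx=3,fy=3))"
```

```text
clock: 2.67
tcp_pos: [470.1, 156.4, 93.2]
ee_rot: [[-0.233, 0.973, -0.0], [0.973, 0.233, 0.001], [0.001, 0.0, -1.0]]
wrist_force: [-0.9, -0.3, -0.2]
opening: 51.4
lane tcp [-34.2 203.9  93.2] d tool [-6.9  2.1  8.2] rot [ 0.0002 -0.0009  0.0119] F [-0.9 -0.1 -0.2] op 51.4 t 2.6667 oh 11.0
```

View pics/w2.png

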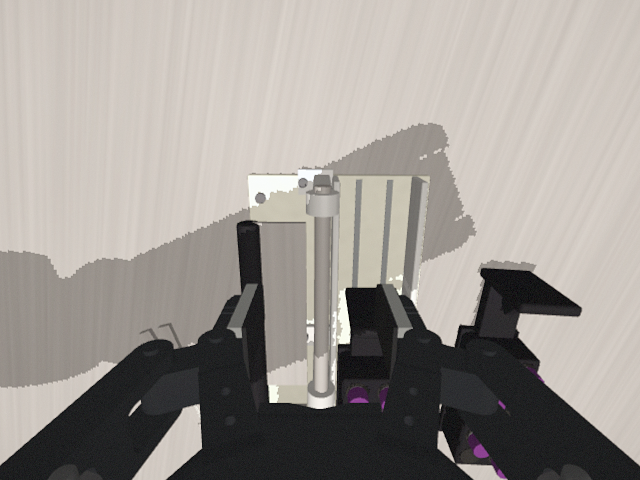

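View pics/s2.png

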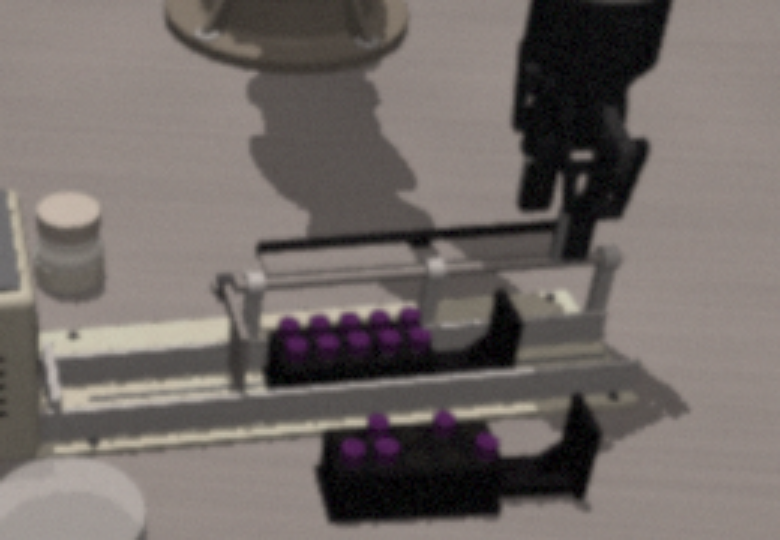

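```bash
python3 -c "
from h import *
o=arm.get_obs();p=o['tcp_pos'];R=o['ee_rot']
for y in(-25.7,-40,25.7,40):
  for x in (-11,11):
    for z in (5,11): print(x,y,z,np.round(proj('wrist',p+R@np.array([x,y,z]))))
for y in (236,200,185): print('bar',np.round(proj('wrist',np.r_[O+RL@np.array([-70,y]),72])))
"
```

```text
-11 -25.7 5 [263. 324.]
-11 -25.7 11 [265. 317.]
11 -25.7 5 [261. 281.]
11 -25.7 11 [263. 275.]
-11 -40 5 [232. 324.]
-11 -40 11 [235. 317.]
11 -40 5 [228. 281.]
11 -40 11 [232. 275.]
-11 25.7 5 [375. 324.]
-11 25.7 11 [373. 317.]
11 25.7 5 [377. 281.]
11 25.7 11 [375. 275.]
-11 40 5 [406. 324.]
-11 40 11 [403. 317.]
11 40 5 [410. 281.]
11 40 11 [406. 275.]
bar [240. 223.]
bar [244. 291.]
bar [246. 317.]
```

```bash
python3 -m jog '[[-0.004,-0.001,0.006,0,0,0.006,0.6],[-0.002,0,0.004,0,0,0.005,0.6],[0,0,0,0,0,0,0.6]]'
python3 -m jog '[[0,0,0.005,0,0,0,0.6],[0,0,0.004,0,0,0,0.6],[0,0,0,0,0,0,0.6]]'
python3 -m jog '[[0,0,0.004,0,0,0,0.6],[0,0,0.004,0,0,0,0.6],[0,0,0,0,0,0,0.6]]'
python3 -c "
from h import *
delta(-33,197,60)
cv2.imwrite('pics/s3.png',cv2.resize(arm.snapshot('scene')[140:320,280:540,::-1],None,fx=3,fy=3))"
```

```text
clock: 3.02
tcp_pos: [475.1, 151.1, 87.7]
ee_rot: [[-0.22, 0.975, 0.01], [0.976, 0.22, 0.004], [0.001, 0.01, -1.0]]
wrist_force: [-0.6, -0.8, 0.7]
opening: 51.1
clock: 3.27
tcp_pos: [476.6, 150.9, 79.2]
ee_rot: [[-0.218, 0.976, 0.013], [0.976, 0.218, 0.004], [0.001, 0.013, -1.0]]
wrist_force: [-0.8, 0.0, 0.4]
opening: 51.6
clock: 3.52
tcp_pos: [477.4, 151.3, 71.5]
ee_rot: [[-0.219, 0.976, 0.014], [0.976, 0.219, 0.004], [0.001, 0.015, -1.0]]
wrist_force: [-1.1, -1.2, 3.3]
opening: 51.3
lane tcp [-28.1 197.3  71.5] d tool [-0.3 -5.  11.4] rot [ 0.0146 -0.0008 -0.0024] F [-1.3 -0.9  3.3] op 51.3 t 3.5167 oh 11.0
```

View pics/s3.png

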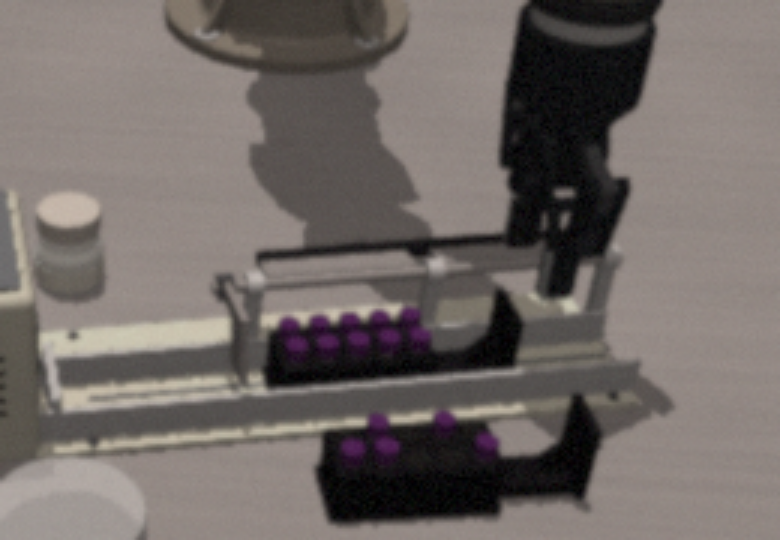

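```bash
python3 -m jog '[[0,-0.003,-0.008,0.007,0,0,0.6],[0,-0.005,0,0.007,0,0,0.6],[0,0,0,0,0,0,0.6]]'
python3 -c "
from h import *
delta(-35,197,60)
cv2.imwrite('pics/w3.png',arm.snapshot('wrist')[:,:,::-1])"
```

```text
clock: 3.82
tcp_pos: [468.8, 149.8, 80.1]
ee_rot: [[-0.219, 0.976, -0.001], [0.976, 0.219, 0.001], [0.001, -0.001, -1.0]]
wrist_force: [0.0, -0.4, -0.7]
opening: 51.1
lane tcp [-36.9 197.7  80.1] d tool [-0.8  1.9 20.1] rot [-0.0007 -0.0013 -0.0019] F [-0.1 -0.4 -0.7] op 51.1 t 3.8167 oh 11.0
```

View pics/w3.png

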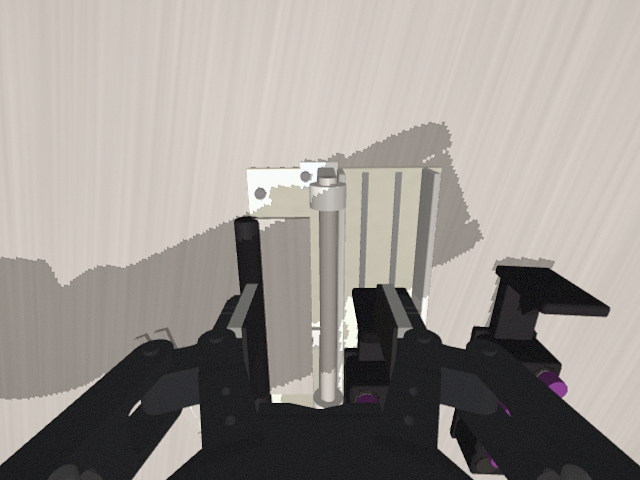

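```bash
python3 -m jog '[[0,0,0.003,0,0,0,0.6],[0,0,0.003,0,0,0,0.6],[0,0,0,0,0,0,0.6]]'
python3 -m jog '[[0,0,0.002,0,0,0,0.6],[0,0,0.002,0,0,0,0.6],[0,0,0,0,0,0,0.6]]'
python3 -c "
from h import *
delta(-35,197,60)"
```

```text
clock: 4.12
tcp_pos: [469.2, 150.0, 74.4]
ee_rot: [[-0.219, 0.976, 0.0], [0.976, 0.219, 0.001], [0.001, 0.001, -1.0]]
wrist_force: [0.3, -1.0, 2.9]
opening: 51.8
clock: 4.37
tcp_pos: [469.4, 150.0, 69.9]
ee_rot: [[-0.219, 0.976, 0.0], [0.976, 0.219, 0.001], [0.001, 0.001, -1.0]]
wrist_force: [0.0, 0.3, 2.8]
opening: 51.2
lane tcp [-36.3 197.9  69.9] d tool [-0.9  1.3  9.9] rot [ 0.0007 -0.0011 -0.0021] F [0.1 0.3 2.8] op 51.2 t 4.3667 oh 11.0
```

```bash
python3 -m jog '[[0,0.0005,0.004,0,0,0,0.6],[0,0.0005,0.004,0,0,0,0.6],[0,0.0005,0.003,0,0,0,0.6],[0,0,0,0,0,0,0.6]]'
python3 -m jog '[[0,0.0005,0.002,0,0,0,0.6],[0,0.0005,0.002,0,0,0,0.6],[0,0,0,0,0,0,0.6]]'
python3 -c "
from h import *
delta(-33,197,49)
cv2.imwrite('pics/s4.png',cv2.resize(arm.snapshot('scene')[140:320,280:540,::-1],None,fx=3,fy=3))"
```

```text
clock: 4.7
tcp_pos: [472.8, 150.8, 58.7]
ee_rot: [[-0.219, 0.976, 0.004], [0.976, 0.219, 0.002], [0.001, 0.004, -1.0]]
wrist_force: [0.0, -1.0, 3.7]
opening: 51.1
clock: 4.95
tcp_pos: [475.0, 151.4, 54.9]
ee_rot: [[-0.219, 0.976, 0.005], [0.976, 0.219, 0.002], [0.001, 0.006, -1.0]]
wrist_force: [-1.1, -0.7, 5.1]
opening: 51.2
lane tcp [-30.5 197.9  54.9] d tool [-0.9 -2.6  5.9] rot [ 0.0058 -0.0012 -0.0023] F [-1.2 -0.4  5.1] op 51.2 t 4.95 oh 11.0
```

View pics/s4.png

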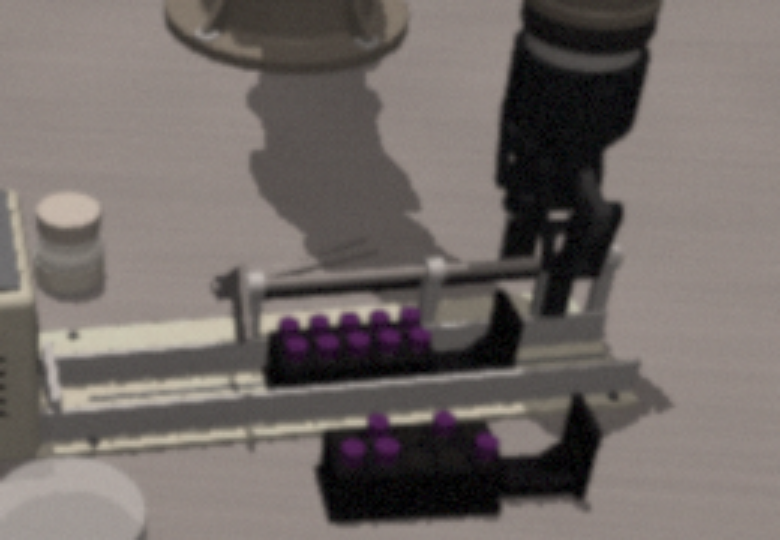

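```bash
python3 -m jog '[[0,-0.002,0.0015,0.004,0,0,0.6],[0,-0.001,0.0015,0.002,0,0,0.6],[0,0,0,0,0,0,0.6]]'
python3 -m jog '[[0,0,0.001,0,0,0,0.6],[0,0,0.001,0,0,0,0.6],[0,0,0,0,0,0,0.6]]'
python3 -c "
from h import *
delta(-33,197,49)
cv2.imwrite('pics/s5.png',cv2.resize(arm.snapshot('scene')[170:320,280:540,::-1],None,fx=3,fy=3))
cv2.imwrite('pics/t5.png',cv2.resize(arm.snapshot('top')[200:330,130:350,::-1],None,fx=3.5,fy=3.5))
"
```

```text
clock: 5.25
tcp_pos: [475.9, 151.5, 53.9]
ee_rot: [[-0.219, 0.976, 0.007], [0.976, 0.219, 0.003], [0.001, 0.007, -1.0]]
wrist_force: [-2.4, -0.1, 4.4]
opening: 51.1
clock: 5.5
tcp_pos: [476.8, 151.8, 52.7]
ee_rot: [[-0.219, 0.976, 0.009], [0.976, 0.219, 0.003], [0.001, 0.009, -1.0]]
wrist_force: [-1.4, -1.1, 4.4]
opening: 51.2
lane tcp [-28.7 197.9  52.7] d tool [-0.9 -4.4  3.7] rot [ 0.009  -0.001  -0.0024] F [-1.6 -0.8  4.4] op 51.2 t 5.5 oh 11.0
```

View pics/s5.png

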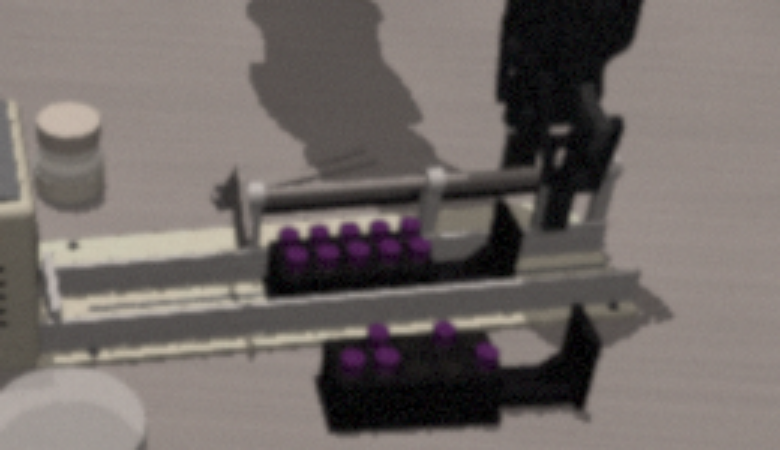

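View pics/t5.png

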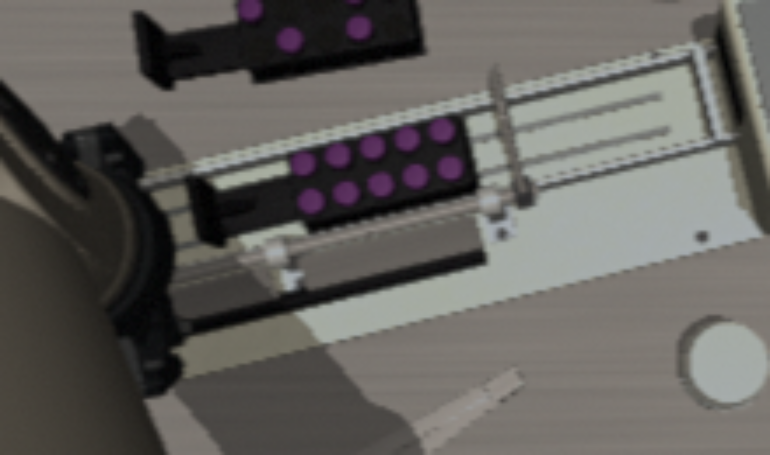

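```bash
python3 -m jog '[[0,-0.004,0.001,0.008,0,0,0.6],[0,-0.003,0.001,0.006,0,0,0.6],[0,0,0,0,0,0,0.6]]'
python3 -m jog '[[0,-0.002,0.002,0.002,0,0,0.6],[0,-0.001,0.001,0.002,0,0,0.6],[0,0,0,0,0,0,0.6]]'
python3 -c "
from h import *
delta(-33,197,49)"
```

```text
clock: 5.85
tcp_pos: [476.1, 151.6, 53.8]
ee_rot: [[-0.219, 0.976, 0.007], [0.976, 0.219, 0.003], [0.002, 0.008, -1.0]]
wrist_force: [-2.8, -0.6, 4.1]
opening: 50.9
clock: 6.1
tcp_pos: [477.0, 151.8, 52.8]
ee_rot: [[-0.219, 0.976, 0.011], [0.976, 0.219, 0.004], [0.002, 0.012, -1.0]]
wrist_force: [-2.6, -0.1, 4.8]
opening: 51.2
lane tcp [-28.5 197.9  52.8] d tool [-0.9 -4.6  3.7] rot [ 0.0116 -0.0017 -0.0022] F [-2.5  0.5  4.8] op 51.2 t 6.1 oh 11.0
```

```bash
python3 -c "
from h import *
print(arm.get_obs()['joints'].round(3))"
```

```text
[ 0.07   0.412 -0.555  2.063  0.321  0.737 -0.464]
```

```bash
python3 -m jog '[[0,0,0,0,0,0,0.6],[0,0,0,0,0,0,0.6]]'
python3 -m jog '[[0,-0.006,0.001,0.006,0,0,0.6],[0,-0.006,0.001,0.006,0,0,0.6]]'
python3 -c "
from h import *
delta(-33,197,49)"
```

```text
clock: 6.27
tcp_pos: [476.7, 151.8, 52.9]
ee_rot: [[-0.219, 0.976, 0.011], [0.976, 0.219, 0.004], [0.001, 0.011, -1.0]]
wrist_force: [-1.3, -0.3, 5.8]
opening: 51.1
clock: 6.43
tcp_pos: [474.9, 151.4, 54.7]
ee_rot: [[-0.22, 0.975, 0.019], [0.975, 0.22, 0.007], [0.003, 0.02, -1.0]]
wrist_force: [6.8, -1.2, 10.3]
opening: 51.3
lane tcp [-30.6 198.   54.7] d tool [-1.  -2.6  5.6] rot [ 0.02   -0.003  -0.0012] F [ 6.4 -2.7 10.3] op 51.3 t 6.4333 oh 11.0
```

```bash
python3 -c "
from h import *
im=arm.snapshot('wrist')[:,:,::-1]
cv2.imwrite('pics/w6.png',cv2.resize(im[180:420,180:480],None,fx=2.6,fy=2.5,interpolation=cv2.INTER_CUBIC))"
```

```text
(no output)
```

View pics/w6.png

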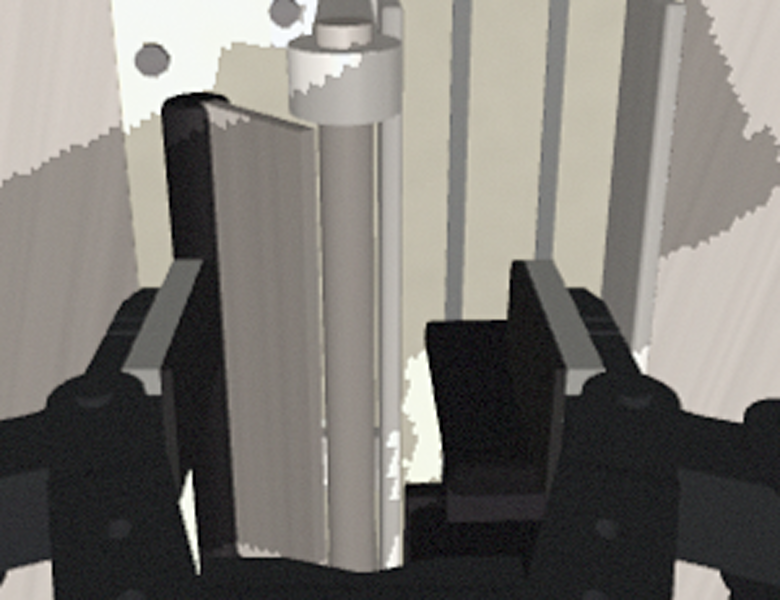

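```bash
python3 -m jog '[[0,0.003,0.002,0.01,0,0,0.6],[0,0.001,0.003,0.008,0,0,0.6]]'
python3 -m jog '[[0,0,0.003,0.004,0,0,0.6],[0,0,0.002,0,0,0,0.6]]'
python3 -c "
from h import *
delta(-28,197,49)"
```

```text
clock: 6.65
tcp_pos: [478.8, 152.0, 51.5]
ee_rot: [[-0.219, 0.976, 0.001], [0.976, 0.219, 0.002], [0.002, 0.002, -1.0]]
wrist_force: [-5.6, -2.8, 30.9]
opening: 51.1
clock: 6.82
tcp_pos: [478.8, 152.1, 51.3]
ee_rot: [[-0.218, 0.976, -0.006], [0.976, 0.218, -0.004], [-0.003, -0.007, -1.0]]
wrist_force: [-7.0, -3.7, 27.7]
opening: 51.4
lane tcp [-26.6 197.8  51.3] d tool [-0.8 -1.4  2.3] rot [-0.0067  0.0029 -0.0032] F [-7.7 -2.1 27.7] op 51.4 t 6.8167 oh 11.0
```

```bash
python3 -m jog '[[-0.006,0,0.0005,-0.003,0.001,0,0.6],[-0.006,0,0.0005,-0.003,0.001,0,0.6]]'
python3 -c "
from h import *
delta(-28,182,51.5)"
```

```text
clock: 6.98
tcp_pos: [479.5, 146.6, 52.1]
ee_rot: [[-0.22, 0.975, -0.003], [0.975, 0.22, 0.005], [0.006, -0.001, -1.0]]
wrist_force: [-2.5, 5.1, 6.4]
opening: 51.3
lane tcp [-27.1 192.3  52.1] d tool [-10.3  -0.8   0.5] rot [-0.0014 -0.0058 -0.0009] F [-1.3  5.5  6.4] op 51.3 t 6.9833 oh 11.0
```

```bash
python3 -m jog '[[-0.006,0,0.0018,0,-0.002,0,0.6],[-0.006,0,0.0018,0,-0.002,0,0.6],[-0.006,0,0.0015,0,-0.002,0,0.6]]'
python3 -c "
from h import *
delta(-28,182,51.5)
cv2.imwrite('pics/t7.png',cv2.resize(arm.snapshot('top')[200:330,130:350,::-1],None,fx=3.5,fy=3.5))
cv2.imwrite('pics/s7.png',cv2.resize(arm.snapshot('scene')[170:320,280:540,::-1],None,fx=3,fy=3))
"
```

```text
clock: 7.23
tcp_pos: [479.9, 145.8, 51.6]
ee_rot: [[-0.222, 0.975, -0.005], [0.975, 0.222, 0.02], [0.021, -0.0, -1.0]]
wrist_force: [-8.1, 8.0, 18.8]
opening: 51.5
lane tcp [-26.9 191.4  51.6] d tool [-9.4 -1.1 -0. ] rot [-0.0001 -0.0207  0.0006] F [-6.2  9.6 18.8] op 51.5 t 7.2333 oh 11.0
```

View pics/t7.png

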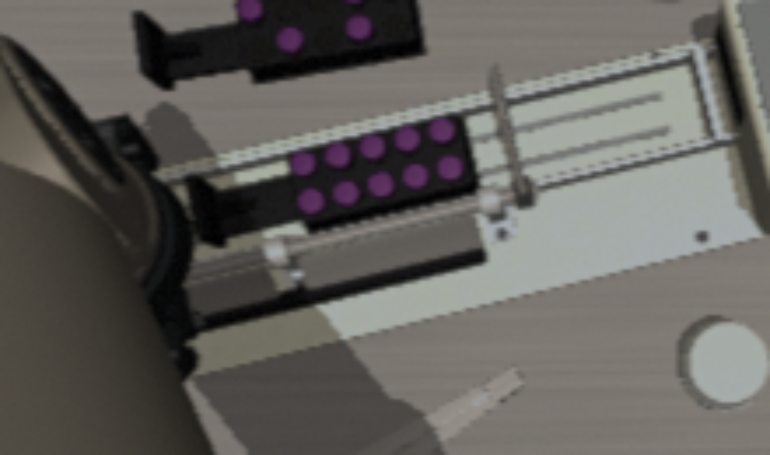

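View pics/s7.png

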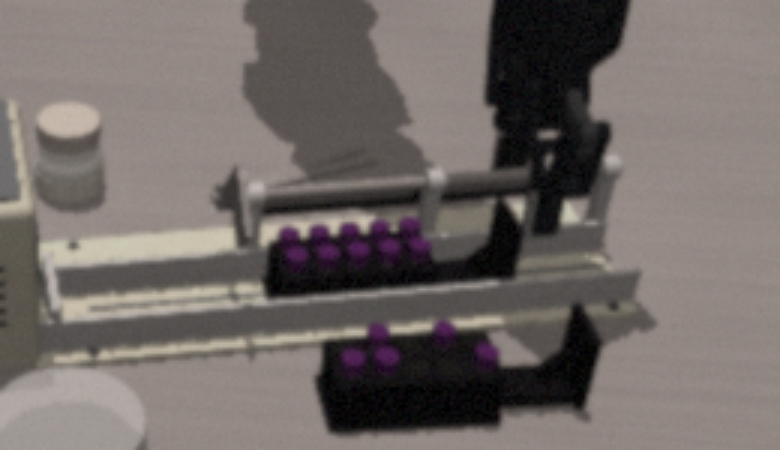

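```bash
python3 -m jog '[[-0.010,0,0,0,-0.012,0,0.6],[-0.010,0,0.0005,0,-0.008,0,0.6],[-0.010,0,0.001,0,-0.004,0,0.6]]'
python3 -c "
from h import *
delta(-28,182,51.5)
"
```

```text
clock: 7.58
tcp_pos: [482.9, 133.6, 52.1]
ee_rot: [[-0.231, 0.973, -0.001], [0.973, 0.231, 0.017], [0.017, 0.003, -1.0]]
wrist_force: [-8.5, 15.1, 17.0]
opening: 50.9
lane tcp [-26.7 178.8  52.1] d tool [ 3.2 -1.2  0.6] rot [ 0.003  -0.0165  0.0101] F [-5.  16.6 17. ] op 50.9 t 7.5833 oh 11.0
```

```bash
python3 -m jog '[[-0.012,-0.0005,0.0003,0,-0.010,0.005,0.6],[-0.012,-0.0005,0.0003,0,-0.008,0.005,0.6],[-0.012,0,0.0005,0,-0.008,0.003,0.6]]'
python3 -c "
from h import *
delta(-28,182,51.5)
cv2.imwrite('pics/t8.png',cv2.resize(arm.snapshot('top')[200:330,130:350,::-1],None,fx=3.5,fy=3.5))
cv2.imwrite('pics/s8.png',cv2.resize(arm.snapshot('scene')[170:320,280:540,::-1],None,fx=3,fy=3))
"
```

```text
clock: 7.83
tcp_pos: [486.7, 116.0, 52.1]
ee_rot: [[-0.228, 0.974, 0.004], [0.974, 0.227, 0.013], [0.012, 0.007, -1.0]]
wrist_force: [-5.3, 11.4, 12.5]
opening: 51.3
lane tcp [-26.9 160.9  52.1] d tool [21.1 -1.   0.8] rot [ 0.0065 -0.0122  0.0065] F [-2.6 12.3 12.5] op 51.3 t 7.8333 oh 11.0
```

View pics/t8.png

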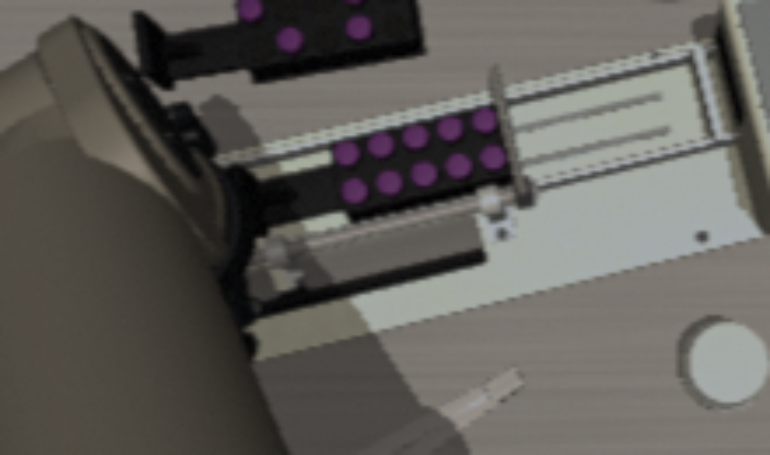

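View pics/s8.png

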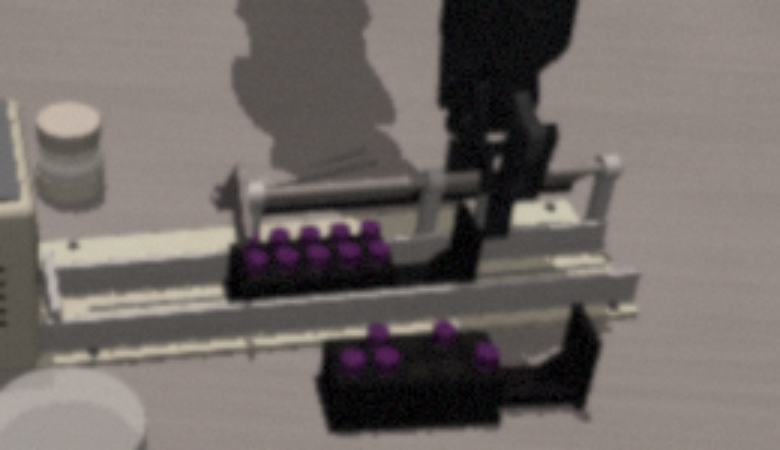

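```bash
python3 -m jog '[[-0.012,-0.0005,0.0004,0.002,-0.010,0.004,0.6],[-0.012,-0.0005,0.0004,0.002,-0.008,0.004,0.6],[-0.012,0,0.0005,0.002,-0.008,0.003,0.6]]'
python3 -c "
from h import *
delta(-28,54,51.8)
"
```

```text
clock: 8.18
tcp_pos: [491.2, 97.5, 52.1]
ee_rot: [[-0.224, 0.975, 0.002], [0.975, 0.224, 0.007], [0.007, 0.004, -1.0]]
wrist_force: [-5.6, 10.9, 11.4]
opening: 51.1
lane tcp [-26.6 141.8  52.1] d tool [-87.7  -1.6  -0.3] rot [ 0.0038 -0.0065  0.0028] F [-3.1 11.9 11.4] op 51.1 t 8.1833 oh 11.0
```

```bash
python3 -m jog '[[-0.012,-0.0005,0.0004,0.002,-0.008,0.003,0.6],[-0.012,-0.0005,0.0004,0.002,-0.008,0.003,0.6],[-0.012,-0.0005,0.0004,0.002,-0.007,0.002,0.6],[-0.012,0,0.0005,0.002,-0.007,0.002,0.6]]'
python3 -c "
from h import *
delta(-28,54,51.8)
cv2.imwrite('pics/t9.png',cv2.resize(arm.snapshot('top')[200:330,130:350,::-1],None,fx=3.5,fy=3.5))
cv2.imwrite('pics/s9.png',cv2.resize(arm.snapshot('scene')[170:320,240:500,::-1],None,fx=3,fy=3))
"
```

```text
clock: 8.52
tcp_pos: [496.9, 73.6, 52.1]
ee_rot: [[-0.226, 0.974, -0.001], [0.974, 0.226, 0.005], [0.005, -0.0, -1.0]]
wrist_force: [-7.0, 12.4, 13.8]
opening: 51.3
lane tcp [-26.3 117.3  52.1] d tool [-63.2  -2.   -0. ] rot [-0.0001 -0.0049  0.0048] F [-4.1 13.7 13.8] op 51.3 t 8.5167 oh 11.0
```

View pics/s9.png

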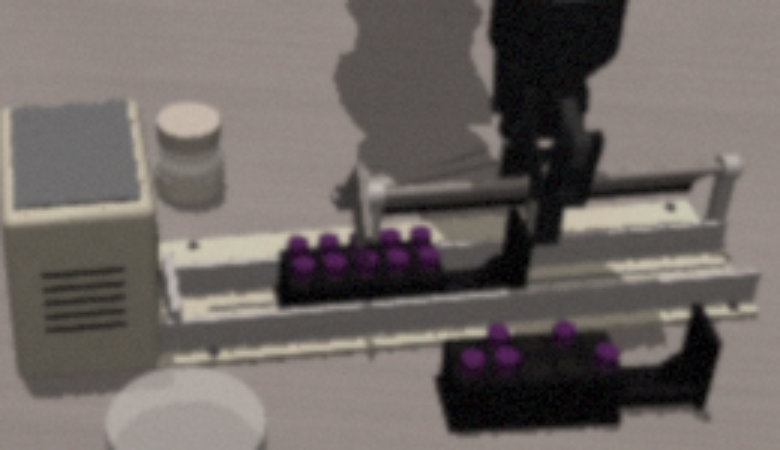

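View pics/t9.png

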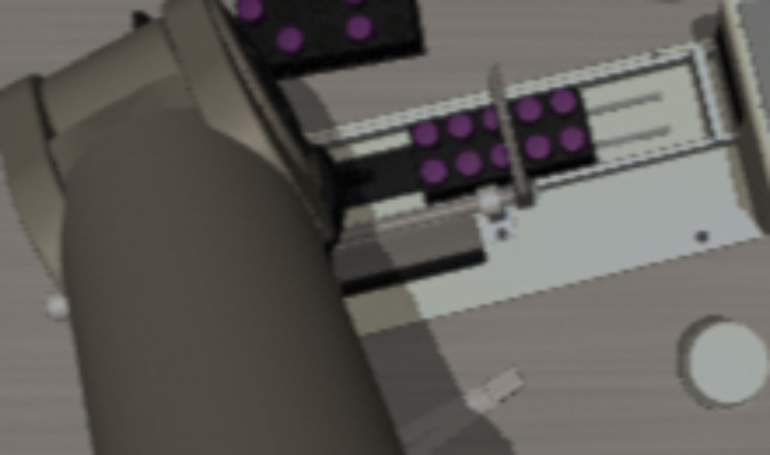

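```bash
python3 -m jog '[[-0.012,-0.001,0.0004,0,-0.007,0.003,0.6],[-0.012,-0.0005,0.0004,0.001,-0.007,0.003,0.6],[-0.012,-0.0005,0.0004,0.001,-0.007,0.003,0.6],[-0.012,-0.0005,0.0004,0.001,-0.007,0.003,0.6]]'
python3 -c "
from h import *
delta(-28,54,51.8)"
python3 -m jog '[[-0.012,-0.001,0.0004,0.001,-0.007,0.003,0.6],[-0.012,-0.0005,0.0004,0.001,-0.007,0.003,0.6],[-0.012,-0.0005,0.0004,0.001,-0.007,0.003,0.6]]'
python3 -c "
from h import *
delta(-28,54,51.8)"
```

```text
clock: 8.95
tcp_pos: [502.3, 48.8, 52.0]
ee_rot: [[-0.225, 0.974, -0.0], [0.974, 0.225, 0.003], [0.003, 0.001, -1.0]]
wrist_force: [-3.9, 9.5, 11.2]
opening: 51.5
lane tcp [-26.5  91.8  52. ] d tool [-37.8  -1.6   0.1] rot [ 0.0008 -0.0034  0.0038] F [-1.7 10.1 11.2] op 51.5 t 8.95 oh 11.0
clock: 9.2
tcp_pos: [506.6, 30.4, 52.0]
ee_rot: [[-0.223, 0.975, -0.0], [0.975, 0.223, 0.003], [0.003, 0.001, -1.0]]
wrist_force: [-4.2, 10.9, 11.8]
opening: 51.1
lane tcp [-26.4  73.   52. ] d tool [-19.   -1.6   0.1] rot [ 0.0007 -0.0032  0.0023] F [-1.7 11.6 11.8] op 51.1 t 9.2 oh 11.0
```

```bash
python3 -m jog '[[-0.012,-0.0005,0.0004,0.001,-0.007,0.002,0.6],[-0.011,-0.0005,0.0004,0.001,-0.007,0.002,0.6]]'
python3 -c "
from h import *
delta(-28,54,51.8)
cv2.imwrite('pics/t10.png',cv2.resize(arm.snapshot('top')[200:330,130:350,::-1],None,fx=3.5,fy=3.5))
cv2.imwrite('pics/s10.png',cv2.resize(arm.snapshot('scene')[170:320,240:500,::-1],None,fx=3,fy=3))
"
```

```text
clock: 9.37
tcp_pos: [509.1, 19.9, 52.0]
ee_rot: [[-0.225, 0.974, -0.001], [0.974, 0.225, 0.004], [0.004, -0.0, -1.0]]
wrist_force: [-5.0, 10.4, 11.7]
opening: 51.3
lane tcp [-26.3  62.2  52. ] d tool [-8.2 -1.8  0.2] rot [-0.0004 -0.0039  0.0037] F [-2.5 11.2 11.7] op 51.3 t 9.3667 oh 11.0
```

View pics/s10.png

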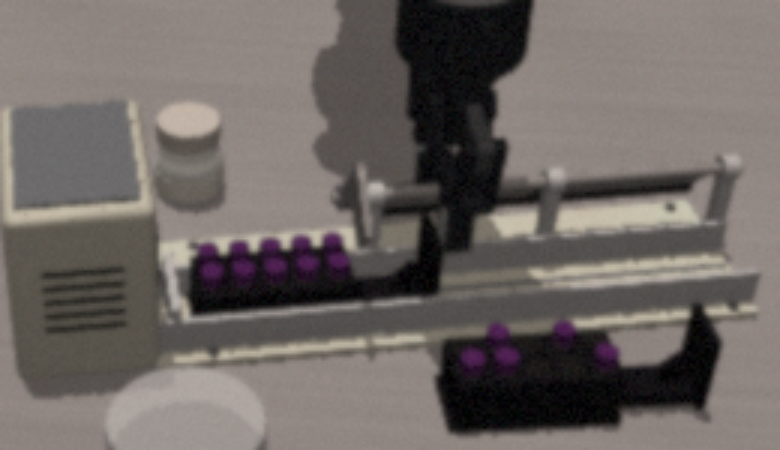

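View pics/t10.png

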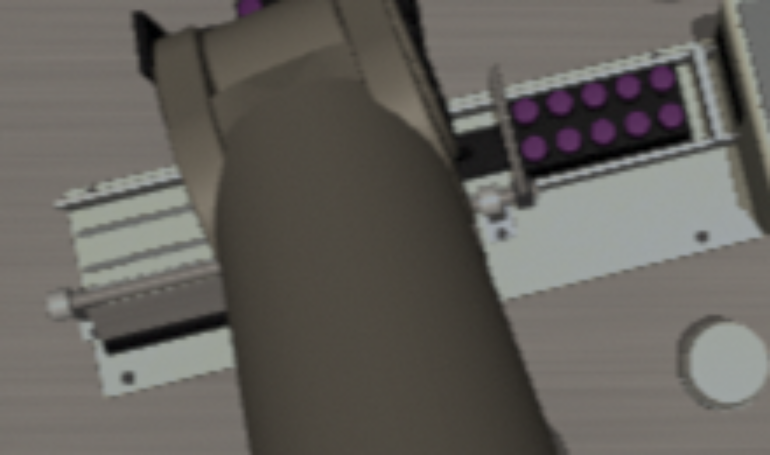

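```bash
python3 -m jog '[[-0.010,-0.0005,0.0004,0.001,-0.006,0.002,0.6]]'
python3 -m jog '[[-0.010,-0.0005,0.0004,0.001,-0.006,0.002,0.6]]'
python3 -c "
from h import *
delta(-28,54,51.8)"
```

```text
clock: 9.55
tcp_pos: [510.1, 15.8, 52.0]
ee_rot: [[-0.225, 0.974, -0.002], [0.974, 0.225, 0.004], [0.004, -0.001, -1.0]]
wrist_force: [-4.5, 11.8, 11.7]
opening: 51.2
clock: 9.63
tcp_pos: [510.9, 12.3, 52.0]
ee_rot: [[-0.226, 0.974, -0.003], [0.974, 0.226, 0.005], [0.006, -0.002, -1.0]]
wrist_force: [-5.5, 11.1, 12.2]
opening: 51.5
lane tcp [-26.2  54.4  52. ] d tool [-0.4 -1.8  0.2] rot [-0.0017 -0.0058  0.0053] F [-2.9 12.  12.2] op 51.5 t 9.6333 oh 11.0
```

```bash
python3 -m jog '[[-0.010,-0.0005,0.0004,0.001,-0.006,0.002,0.6]]'
python3 -m jog '[[-0.010,-0.0005,0.0004,0.001,-0.006,0.002,0.6]]'
python3 -c "
from h import *
delta(-28,54,51.8)
cv2.imwrite('pics/t11.png',cv2.resize(arm.snapshot('top')[200:270,260:350,::-1],None,fx=7,fy=7,interpolation=cv2.INTER_CUBIC))
cv2.imwrite('pics/s11.png',cv2.resize(arm.snapshot('scene')[220:300,280:410,::-1],None,fx=6,fy=6,interpolation=cv2.INTER_CUBIC))
"
```

```text
clock: 9.72
tcp_pos: [511.3, 10.8, 52.0]
ee_rot: [[-0.229, 0.973, -0.005], [0.973, 0.229, 0.009], [0.01, -0.003, -1.0]]
wrist_force: [-9.5, 20.0, 14.4]
opening: 51.4
clock: 9.8
tcp_pos: [511.3, 10.8, 52.1]
ee_rot: [[-0.233, 0.973, -0.007], [0.972, 0.233, 0.014], [0.015, -0.004, -1.0]]
wrist_force: [-8.9, 19.8, 17.0]
opening: 51.2
lane tcp [-26.2  52.8  52.1] d tool [ 1.2 -1.8  0.3] rot [-0.0038 -0.0154  0.0118] F [-4.3 21.3 17. ] op 51.2 t 9.8 oh 11.0
```

View pics/s11.png

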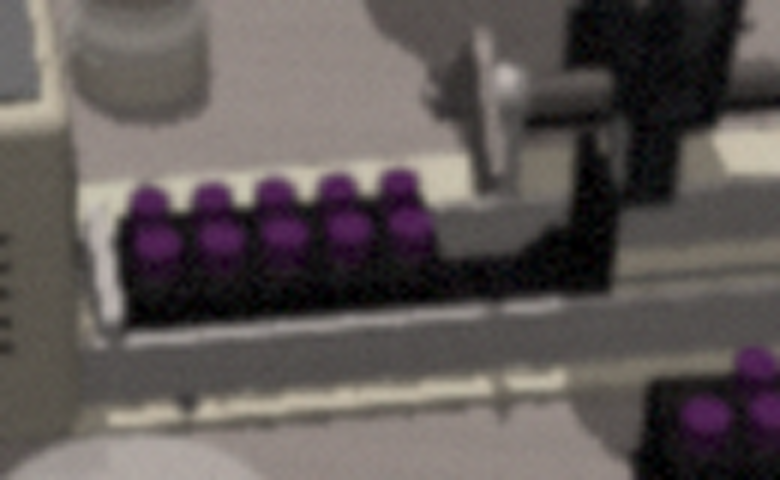

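View pics/t11.png

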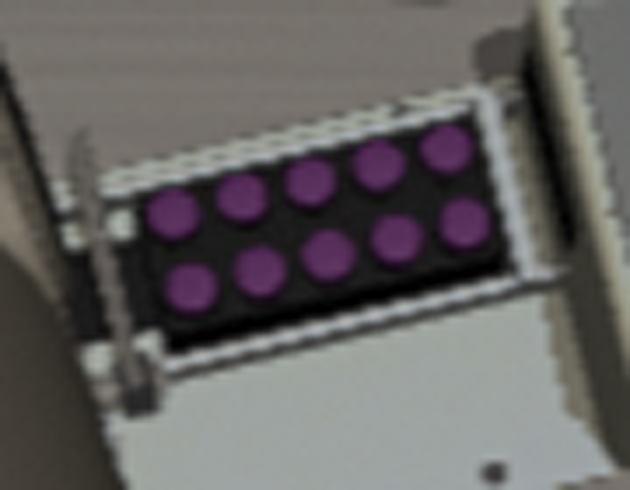

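```bash
python3 -m jog '[[0.010,0,0.0004,-0.001,-0.006,0.004,0.6],[0.010,0,0.0004,-0.001,-0.003,0.004,0.6],[0.008,0,0.0004,0,0,0.003,0.6]]'
python3 -c "
from h import *
delta(-28,54,51.8)
cv2.imwrite('pics/s12.png',cv2.resize(arm.snapshot('scene')[220:300,280:410,::-1],None,fx=6,fy=6,interpolation=cv2.INTER_CUBIC))
"
```

```text
clock: 10.15
tcp_pos: [505.5, 35.0, 51.9]
ee_rot: [[-0.227, 0.974, -0.002], [0.974, 0.227, -0.003], [-0.003, -0.003, -1.0]]
wrist_force: [1.4, -7.3, 8.3]
opening: 51.1
lane tcp [-26.5  77.6  51.9] d tool [-23.6  -1.6   0.2] rot [-0.003   0.0026  0.0058] F [-0.3 -7.5  8.3] op 51.1 t 10.15 oh 11.0
```

View pics/s12.png

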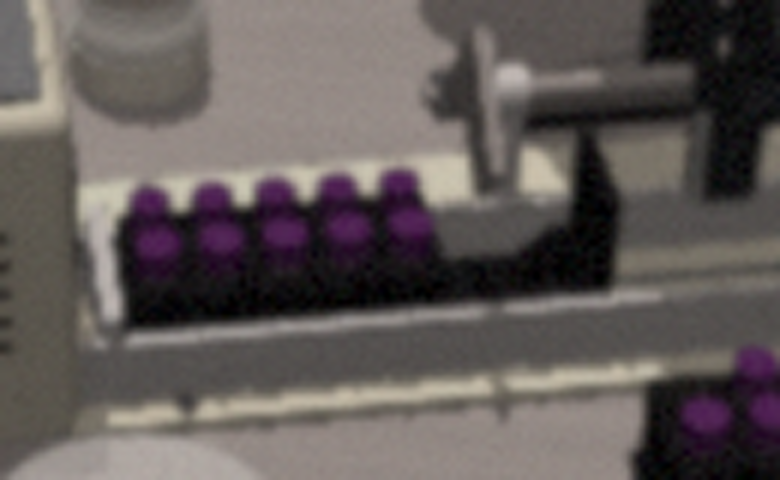

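```bash
python3 -m jog '[[0,0,-0.005,0,0,0,0.6],[0,0,-0.005,0,0,0,0.6],[0,0,-0.006,0,0,0,0.6],[0,0,-0.006,0,0,0,0.6],[0,0,-0.006,0,0,0,0.6],[0,0,-0.008,0,0,0,0.6],[0,0,-0.01,0,0,0,0.6],[0,0,-0.01,0,0,0,0.6]]'
python3 -m jog '[[0,0,-0.02,0,0,0,0.6],[0,0,-0.03,0,0,0,0.6],[0,0,-0.035,0,0,0,0.6],[0,0,-0.035,0,0,0,0.6],[0.035,-0.02,-0.02,0,0,0,0.6],[0.035,-0.02,0,0,0,0,0.6],[0,0,0,0,0,0,0.6]]'
python3 -c "
from h import *
delta(-28,54,51.8)
cv2.imwrite('pics/s13.png',cv2.resize(arm.snapshot('scene')[170:320,240:500,::-1],None,fx=3,fy=3,interpolation=cv2.INTER_CUBIC))
cv2.imwrite('pics/t13.png',cv2.resize(arm.snapshot('top')[140:330,130:400,::-1],None,fx=2.9,fy=2.9,interpolation=cv2.INTER_CUBIC))
"
```

```text
clock: 10.87
tcp_pos: [501.3, 36.5, 108.3]
ee_rot: [[-0.229, 0.973, -0.012], [0.973, 0.229, -0.002], [0.001, -0.012, -1.0]]
wrist_force: [0.4, -0.4, 0.3]
opening: 51.3
clock: 11.45
tcp_pos: [452.1, 95.2, 261.7]
ee_rot: [[-0.226, 0.974, -0.002], [0.974, 0.226, 0.003], [0.003, -0.001, -1.0]]
wrist_force: [-0.6, 1.3, -1.2]
opening: 51.4
lane tcp [-65.2 148.2 261.7] d tool [-95.1  37.  209.5] rot [-0.001  -0.0032  0.0047] F [-0.4  1.4 -1.2] op 51.4 t 11.45 oh 11.0
```

View pics/s13.png

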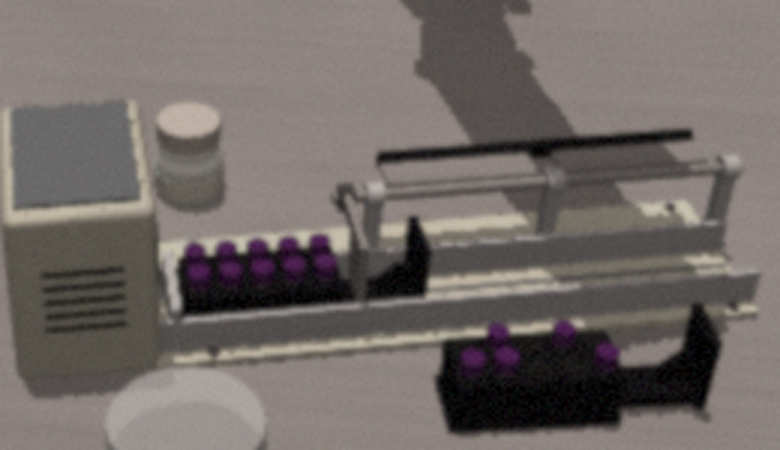

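View pics/t13.png

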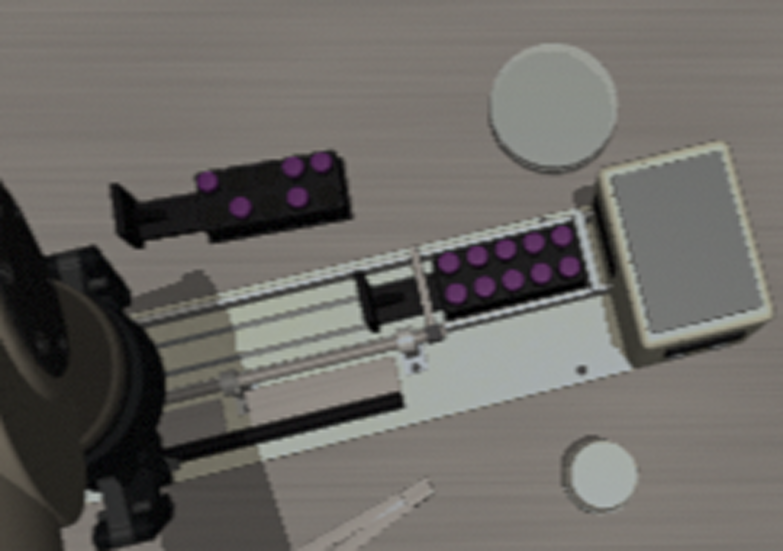

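```bash
python3 -c "
from h import *
for a,b in[(358,273),(369,330)]: print(lane(ray('top',130+a/2.9,140+b/2.9,62)).round(1))
a=cv2.imread('pics/top0.png')[140:330,130:400];b=arm.snapshot('top')[140:330,130:400,::-1]
for n,(u,v,w,h) in dict(next=(165,185,90,45),dishes=(295,150,50,50),pot=(322,288,32,32)).items():
  d=cv2.absdiff(a,b)[v-140:v-140+h,u-130:u-130+w];print(n,d.mean().round(2),d.max())
"
python3 -m jog '[[0,0,0,0,0,0,0.6],[0,0,0,0,0,0,0.6],[0,0,0,0,0,0,0.6],[0,0,0,0,0,0,0.6]]'
python3 -c "
from workcell import arm
arm.hand_in()"
```

```text
[17.3 39.3 62. ]
[-20.5  40.4  62. ]
next 7.32 103
dishes 10.9 15
pot 11.4 17
clock: 11.93
tcp_pos: [456.3, 85.4, 258.1]
ee_rot: [[-0.213, 0.977, -0.006], [0.977, 0.213, 0.001], [0.002, -0.006, -1.0]]
wrist_force: [-0.8, -0.0, 0.1]
opening: 50.9
the job is handed in; nothing more can be done
```

I pressed the finger bar down to its stop with one fingertip and kept it there while the other fingertip pushed the rack through the gate. When the rack reached the end stop, I backed the pushing finger off, let the bar up and took the hand away. I then handed the job in at about 11.9 s.

**Rack home:** The push force jumped from 12 to 21 N and the rack stopped where predicted. In the final pictures its front is against the stop. Its push plate measures at lane y of about 40 mm against a nominal 42 mm, within calibration error, and it stayed put after the finger left.

**Gate:** The final pictures show it shut behind the tubes, hanging over the bridge. During the push I kept the bar within about 1 mm of its stop. In the pictures taken as the tubes passed under, the blade looked clear of the caps. I judged this from bar height and pictures and did not measure the gap.

**Forces:** The readings peaked at about 31 N on the wrist, when the bar first hit its stop.

**Bystanders:** The dishes and jar look unchanged; the whole picture just got evenly brighter or darker. The area around the second rack showed larger local differences (up to 103 out of 255). I did not trace these, but that area also takes in part of the lane and the arm and its shadow, and the rack looks unmoved. I did not compare the tweezers, canister and cell tray at the end; the arm passed well above the canister and tray, and the hand stayed over the lane near the tweezers.

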